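# Load the sprung cup carrier and hold the nest down level

## Robot

A 7-joint arm with a two-finger parallel gripper is mounted at the origin on the work surface. World frame = base frame: x ahead of the robot, y to its left, z up, the work surface at z = 0. Lengths are in m, angles in rad, forces in N, time in s.
With the tool pointing down it reaches from about 0.35 to 0.9 m from the base axis. Payload 8.1 kg.
Tool frame: the origin (TCP) lies at the very end of the fingers, on their centre line; the grasp point (between the pads) lies 19 mm behind it; z points along the fingers, y is the line along which they close (so a half turn about z gives the same grasp; the last joint's range is limited). The gripper opens to 92 mm and grips with 3 to 60 N. Pads are 19 mm wide; open, the fingers measure 130 mm over their backs; the gripper's body (75 mm by 190 mm) begins 47 mm behind the grasp point.
Start: joints at [-1.324, 0.434, 0.025, 1.573, -0.012, 1.134, -0.075], TCP at [0.214, 0.587, 0.207] pointing down, gripper open.
Joint ranges: [-2.62, 2.62], [-0.44, 2.09], [-1.27, 1.32], [0.08, 2.57], [-1.32, 4.46], [0.12, 2], [-2.74, 2.74]. Speed limits (rad/s): [2.22, 2.22, 3.01, 3.01, 3.14, 3.14, 3.14].

## Interface

Orientations are given as a rotation vector (axis times angle).
In Python, from plant import arm gives the robot as it stands.
- The arm moves only by the tool jog_arm, never from a script. Its argument "plan" is a list of rows, each a list of 7 numbers: the shift along the tool's x, y, z each as a share of 50 cm, from -1 to 1, then the turn, a rotation vector about the tool's x, y, z each as a share of pi rad, from -1 to 1, then the closure, from -1 (fully open) to 1 (shut). A call has 1 to 12 rows; each row shifts and turns the commanded pose from where the row before left it, along the tool's axes as they then stand; what a row does not reach is not made up. A row lasts 1/10 s, in which the tool goes at most 50 mm and 8.59 degrees, less where a joint would pass 70% of its speed; a pose out of reach is approached as far as the arm can. A call with a number of a shift or a turn outside -1 to 1 is refused whole. A call with a gripper value outside its range is refused whole. The fingers move at their own pace and stop on an object; the grip force is fixed at half the most. Time passes only in rows, so rows that do not move let the fingers close. It gives the time, the measured TCP pose, the force, the opening and the grip force at its end, in the units of the state.
- arm.read_state(): the state, without advancing time (a new reading comes with each control period).
- arm.capture(name): name is "scene" or "top"; returns a dict with "frame" (384x512x3 uint8, blue, green, red), "z_map" (384x512 float32, m along the optical axis (not along the pixel's ray), 0 where there is no reading), "fx", "fy", "cx", "cy" (pixels), "dist" ([k1, k2, p1, p2, k3] as OpenCV has them; the pictures are not rectified), "world_from_camera" (4x4, takes a point from camera to world coordinates). Camera axes: x right, y down, z forward; pixel columns grow to the right and rows downward; lengths in m; the calibration is good to about 2 mm. A picture is of the moment at which its call begins.
- arm.sign_off(): hands the job in; it is judged then, once.
The state is a dict: "clock": time; "joints": joint angles; "dq": joint speeds; "joint_efforts": joint torques, N m; "tool_pos": TCP position; "eef_rot": TCP orientation; "contact_force": force on the tool from outside, world axes, zero at the start; "torque": the same for the moment, N m; "grip_width": finger opening in m; "grip_force": force on a finger pad.
Only numpy, scipy, OpenCV 4.12 (cv2) and the standard library are available. Lean on these libraries where they do the work, as an engineer would, in place of code of your own. Each camera call takes 0.05 s, during which the arm holds its last target. There are 200 camera calls.

## Task

Load the breakfast cups into the sprung cup carrier, one at a time: stand the largest cup upright in the round well, then put the middle one inside it, then the smallest inside that, each right down on the floor of the one below. Then push the nest down against the spring until the largest cup's rim is level with the metal top of the carrier, so that I can swing the retaining clips over it, and finish while holding it there: do not let go or ease off. Do not push the spring plate to the bottom of its travel, and leave everything else on the table where it is.

Things in the scene. Friction and masses are not known exactly. Their poses are not given: they have to be found in the camera images.
- cup_large: The largest (widest and lowest) round open stoneware cup, cream with a brown foot, no handle, 50 mm tall, about 140 g; foot 56 mm across, widening to 66 mm at 20 mm height, then a straight 66 mm band up to the rim; wall 4 mm, floor 5 mm thick. Origin: centre of its underside; z: up. 
- cup_medium: The middle round open stoneware cup, cream with a brown foot, no handle, 65 mm tall, about 110 g; foot 42 mm across, widening to 52 mm at 30 mm height, then a straight 52 mm band up to the rim; wall 4 mm, floor 5 mm thick. Origin: centre of its underside; z: up. Nested, its rim stands 20 mm above the largest's.
- cup_small: The smallest (slimmest, tallest) round open stoneware cup, cream with a brown foot, no handle, 80 mm tall, about 80 g; foot 28 mm across, widening to 38 mm at 40 mm height, then a straight 38 mm band up to the rim; wall 4 mm, floor 5 mm thick. Origin: centre of its underside; z: up. Nested, its rim stands 20 mm above the middle one's.
- well_mouth (a point): Centre of the round well's mouth, level with the flat metal top of the carrier: a fixed square aluminium block 150 x 150 mm (sides along this point's x and y), 80 mm tall, with an upright well 77 mm across in its middle. Two flat retaining clips up to 5 mm high lie swung aside near the corners, over 60 mm from the well's axis. z: up.
- carrier_top (a point): Centre of the upper face of the black spring plate in the well (70 mm across), on which the largest cup stands; 20 mm below the well's mouth when unpressed, so that the largest cup then stands 30 mm proud of the metal top. z: up.
- carrier (a joint): How far the spring plate is pressed straight down, in m: 0 at rest, 0.030 when the rim of the largest cup standing on it is level with the metal top, 0.045 at its bottom stop. The spring pushes up with 5 N at rest and 250 N/m more: 12.5 N at 0.030. The cups' own weight (about 3.3 N) helps but does not move it alone. It springs back when let go.
- jam_jar: closed jam jar, 64 mm across, 90 mm tall; leave alone. Origin: centre of its underside.
- plate: stoneware plate, 170 mm across, 18 mm tall; leave alone. Origin: centre of its underside.
- salt: wooden salt shaker, 38 mm across, 60 mm tall; leave alone. Origin: centre of its underside.
- knife: steel table knife lying flat, about 195 mm long along its x, 7 mm thick; leave alone. Origin: on the table under its middle.
- mug: brown mug with a handle at its own +y, 76 mm across, 85 mm tall, not one of the cups to load; leave alone. Origin: centre of its underside.
- butter_dish: covered butter dish, 170 x 110 mm (x, y), 78 mm tall; leave alone. Origin: centre of its underside.
- slice: slice of bread lying on the plate; leave alone. Origin: centre of its underside.

How it is judged:
By the outcome, as a careful person would: the job done as asked, in the order asked, and still so for the second after the job is handed in, while the arm keeps its last pose, push and grip.
It also fails if it takes over 67 s, if anything falls off the work surface, if the arm or the gripper's body presses on something with over 40 N, if the wrist force passes 120 N, or if a joint passes its speed limit or range.

## Working session

There is one attempt and no reset: what is moved stays moved. The work goes in short steps, Python scripts to look and compute and a tool call to move; the robot and the scene stay as the last step left them, time stands still between calls to the robot, and variables do not carry over. Pictures are saved under pics/ and viewed, at most 10 in all, crops included, and the job is handed in when it is done.

Besides the shell and the picture viewer there is one more tool, called after "Emit:" as name(argument=value, ...), one argument or row to a line, values as JSON. jog_arm: Moves the arm, as the interface text tells. Shift numbers are shares of 50 cm and turn numbers shares of pi rad, none past 1 either way. Its arguments: {"type":"object","properties":{"plan":{"type":"array"}},"required":["plan"]}

```bash
mkdir -p pics; ls
cat > h.py <<'E'
import numpy as np,cv2
from plant import arm
def cap(n):
    d=arm.capture(n); K=np.array([[d['fx'],0,d['cx']],[0,d['fy'],d['cy']],[0,0,1.]]); d['K']=K
    return d
def cloud(d):
    h,w=d['z_map'].shape; v,u=np.mgrid[:h,:w]
    p=np.stack([u.ravel(),v.ravel()],1).astype(np.float64)[:,None]
    q=cv2.undistortPoints(p,d['K'],np.array(d['dist'])).reshape(h,w,2)
    z=d['z_map']; c=np.dstack([q[...,0]*z,q[...,1]*z,z]); T=np.array(d['world_from_camera'])
    P=c@T[:3,:3].T+T[:3,3]; P[z==0]=np.nan
    return P
E
python3 - <<'E'
from h import *
print(arm.read_state())
ims=[]
for n in('scene','top'):
    d=cap(n); np.save(n+'.npy',d,allow_pickle=True); cv2.imwrite(f'pics/{n}0.png',d['frame'])
    print(n,d['K'].diagonal(),d['world_from_camera'],d['dist'],(d['z_map']==0).mean())
E
```

```text
pics
{'clock': 0.0, 'joints': array([-1.32361029,  0.43519478,  0.0249517 ,  1.5740932 , -0.01161074,
        1.13400377, -0.07511021]), 'dq': array([-1.42145736e-04,  4.68947358e-04,  1.27700235e-03, -8.72700730e-04,
       -8.34664739e-05,  7.91937220e-04,  9.85522885e-04]), 'joint_efforts': array([-1.53021683e-04, -6.67851806e+01,  9.85024497e-01, -3.14458108e+01,
       -6.04467024e-02,  4.28903732e-02,  1.60322002e-04]), 'tool_pos': array([0.2140404 , 0.58662814, 0.20596378]), 'eef_rot': array([-5.46720623e-01, -3.09350225e+00,  2.42985048e-03]), 'contact_force': array([-0.02700861, -0.44104408,  0.76994928]), 'torque': array([-0.05731077, -0.00731707, -0.03313817]), 'grip_force': 0.0, 'grip_width': 0.09202839803424166}
scene [420.62574403 420.62574403   1.        ] [[-0.89018049  0.31081965 -0.33312136  0.90750814]
 [ 0.45516853  0.63881101 -0.62027583  0.68025446]
 [ 0.02000768 -0.7037838  -0.71013242  0.87513405]
 [ 0.          0.          0.          1.        ]] [-0.07515327  0.          0.          0.          0.        ] 0.0038960774739583335
top [420.01193446 420.01193446   1.        ] [[ 0.00216124 -0.98867507  0.15005644  0.37577819]
 [-0.99977826 -0.00527952 -0.02038545 -0.01735429]
 [ 0.02094681 -0.1499791  -0.98846725  1.26656052]
 [ 0.          0.          0.          1.        ]] [0.04298616 0.         0.         0.         0.        ] 0.003692626953125
```

View pics/top0.png

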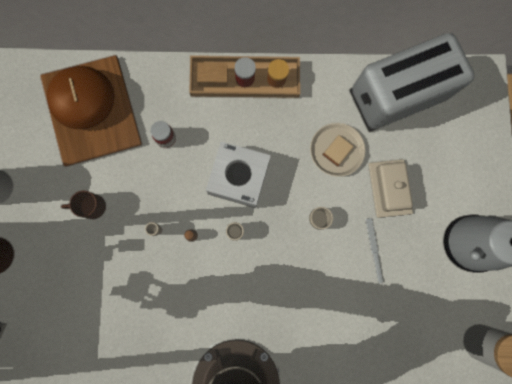

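View pics/scene0.png

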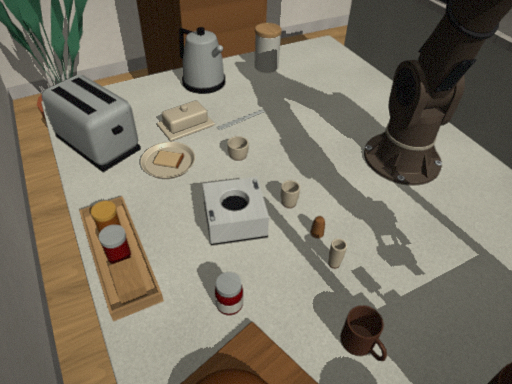

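The top view shows the small cup at (152,229), salt at (191,235), the medium cup at (235,231), the large cup at (320,218) and the carrier at (238,174) with its well at (238,173). In the scene view the cups are upright at (338,252), (290,193) and (238,148). The toaster, jars and other items stand further off.

Run:
```python
from h import *
C={n:cloud(np.load(n+'.npy',allow_pickle=True).item()) for n in('top','scene')}
def rep(nm,n,u,v,r,lo,hi):
    P=C[n][v-r:v+r+1,u-r:u+r+1].reshape(-1,3); 
    Q=P[(P[:,2]>lo)&(P[:,2]<hi)]
    (c,rad)=cv2.minEnclosingCircle(Q[:,:2].astype(np.float32)) if len(Q)>3 else((0,0),0)
    print(nm,n,len(Q),'circ',np.round(c,4),round(rad*1e3,1),'zmax',np.round(np.nanpercentile(P[:,2],[1,50,98,100]),4),'mid',C[n][v,u].round(3))
for nm,t,s,h in(('L',(320,218),(238,148),.05),('M',(235,231),(290,193),.065),('S',(152,229),(338,252),.08),('salt',(191,235),(318,227),.06)):
    rep(nm,'top',*t,16,h-.012,h+.012); rep(nm,'scene',*s,20,h-.012,h+.012)
for n,(u,v,r) in dict(top=(238,174,40),scene=(235,210,42)).items():
    P=C[n][v-r:v+r+1,u-r:u+r+1].reshape(-1,3);Q=P[(P[:,2]>.074)&(P[:,2]<.088)].astype(np.float32)
    print(n,'block',cv2.minAreaRect(Q[:,:2]*1000),np.median(Q[:,2]))
    W=P[(P[:,2]<.067)&(P[:,2]>.05)]; print('plate',len(W),np.nanmedian(W,0),cv2.minEnclosingCircle(W[:,:2].astype(np.float32)))
# well mouth by dark mask in both views, cast on z=.08
for n,(u,v) in dict(top=(238,173),scene=(235,202)).items():
    d=np.load(n+'.npy',allow_pickle=True).item(); g=d['frame'].max(2)
    m=(g<70).astype(np.uint8); k,l,st,ce=cv2.connectedComponentsWithStats(m); i=l[v,u]; print(n,i,st[i],ce[i])
    c=cv2.findContours((l==i).astype(np.uint8),cv2.RETR_EXTERNAL,cv2.CHAIN_APPROX_NONE)[0][0].astype(np.float64)
    q=cv2.undistortPoints(c,d['K'],np.array(d['dist'])).reshape(-1,2);T=d['world_from_camera']
    r=np.c_[q,np.ones(len(q))]@T[:3,:3].T; X=T[:3,3]+r*((.08-T[2,3])/r[:,2])[:,None]
    print('well',cv2.fitEllipse(X[:,:2].astype(np.float32)*1000),X.min(0),X.max(0))
P=C['top']
for (u,v) in((161,133),(240,145),(245,200),(340,150),(400,185)): print((u,v),P[v,u].round(3))
```

```text
L top 122 circ [ 0.4697 -0.245 ] 33.4 zmax [-0.0051  0.0026  0.052   0.0565] mid [ 0.472 -0.25   0.002]
L scene 154 circ [ 0.4721 -0.2443] 35.2 zmax [-0.0048  0.      0.0486  0.052 ] mid [ 0.458 -0.267  0.005]
M top 77 circ [0.4297 0.0062] 25.5 zmax [-0.0049  0.0013  0.0665  0.0702] mid [0.432 0.006 0.006]
M scene 147 circ [0.4315 0.0078] 26.9 zmax [-0.0047 -0.0002  0.0639  0.0682] mid [0.441 0.025 0.06 ]
S top 76 circ [0.435 0.237] 19.2 zmax [-0.0049  0.001   0.081   0.0859] mid [0.436 0.248 0.024]
S scene 143 circ [0.4342 0.2401] 20.1 zmax [-0.0034  0.0012  0.0808  0.0844] mid [0.444 0.252 0.071]
salt top 83 circ [0.4189 0.1361] 15.2 zmax [-0.0053  0.0007  0.0592  0.0655] mid [0.418 0.13  0.059]
salt scene 128 circ [0.4345 0.1769] 54.6 zmax [-0.0043 -0.0002  0.0719  0.0833] mid [0.43  0.15  0.045]
top block ((595.4656372070312, -2.5684661865234375), (150.0790252685547, 150.78704833984375), 73.97563171386719) 0.080469474
plate 504 [ 0.59467225 -0.00259222  0.06047696] ((0.5567097067832947, 0.010695815086364746), 0.07974366098642349)
scene block ((596.7528686523438, -2.2346878051757812), (154.84869384765625, 150.2285919189453), 74.13556671142578) 0.07941409
plate 666 [0.5971503  0.00355479 0.05948312] ((0.5981299877166748, -0.0015806816518306732), 0.10526051372289658)
top 19 [226 162  25  23 437] [237.88329519 173.23340961]
well ((593.67724609375, -2.6284332275390625), (64.10179138183594, 67.39331817626953), 2.9173946380615234) [ 0.56220979 -0.03739604  0.08      ] [0.62646359 0.03147265 0.08      ]
scene 79 [222 196  26  14 296] [234.69256757 202.52027027]
well ((598.3173217773438, 7.971245765686035), (46.93900680541992, 67.2601089477539), 70.2590103149414) [ 0.56152804 -0.01835855  0.08      ] [0.63177654 0.03444625 0.08      ]
(161, 133) [0.707 0.218 0.09 ]
(240, 145) [ 0.697 -0.008 -0.001]
(245, 200) [ 0.516 -0.023  0.079]
(340, 150) [ 0.678 -0.312  0.023]
(400, 185) [ 0.562 -0.468  0.078]
```

```bash
cat >> h.py <<'E'
from scipy.spatial.transform import Rotation as Ro
def to(x,y,z):
    s=arm.read_state(); R=Ro.from_rotvec(s['eef_rot']).as_matrix()
    print('t',s['clock'],'pos',s['tool_pos'].round(4),'F',s['contact_force'].round(1),'w',round(s['grip_width'],4),'gf',round(s['grip_force'],1),'tilt',R[:,2].round(4),'y',R[:,1].round(3))
    print('shares',(R.T@(np.array([x,y,z])-s['tool_pos'])/.5).round(4), 'j',s['joints'].round(2))
E
python3 -c "
from h import *
to(.471,-.245,.13)"
```

```text
t 0.1 pos [0.2141 0.5867 0.206 ] F [-0.3 -0.   0.4] w 0.0915 gf 0.0 tilt [-3.0e-04 -1.3e-03 -1.0e+00] y [ 0.343  0.939 -0.001]
shares [-1.0528 -1.3864  0.1541] j [-1.32  0.44  0.02  1.57 -0.01  1.13 -0.08]
```

Emit:
jog_arm(
  plan=[
    [-0.044,-0.058,0,0,0,0,-1],
    [-0.044,-0.058,0,0,0,0,-1],
    [-0.044,-0.058,0,0,0,0,-1],
    [-0.044,-0.058,0,0,0,0,-1],
    [-0.044,-0.058,0,0,0,0,-1],
    [-0.044,-0.058,0,0,0,0,-1],
    [-0.044,-0.058,0,0,0,0,-1],
    [-0.044,-0.058,0,0,0,0,-1],
    [-0.044,-0.058,0,0,0,0,-1],
    [-0.044,-0.058,0,0,0,0,-1],
    [-0.044,-0.058,0,0,0,0,-1],
    [-0.044,-0.058,0,0,0,0,-1],
  ],
)

```text
clock: 1.3
tool_pos: [0.3429, 0.1682, 0.2066]
eef_rot: [-0.547, -3.094, -0.0]
contact_force: [0.0, 0.9, -0.7]
grip_width: 0.0917
grip_force: 0.0
```

```bash
python3 -c "
from h import *
to(.471,-.245,.13)"
```

```text
t 1.3 pos [0.3429 0.1682 0.2066] F [ 0.   0.9 -0.7] w 0.0917 gf 0.0 tilt [-1.e-04  1.e-04 -1.e+00] y [0.343 0.939 0.   ]
shares [-0.5238 -0.6885  0.1532] j [-0.83  0.02  0.24  2.13 -0.01  1.    0.64]
```

Emit:
jog_arm(
  plan=[
    [-0.044,-0.058,0,0,0,0,-1],
    [-0.044,-0.058,0,0,0,0,-1],
    [-0.044,-0.058,0,0,0,0,-1],
    [-0.044,-0.058,0,0,0,0,-1],
    [-0.044,-0.058,0,0,0,0,-1],
    [-0.044,-0.058,0,0,0,0,-1],
    [-0.044,-0.058,0,0,0,0,-1],
    [-0.044,-0.058,0,0,0,0,-1],
    [-0.044,-0.058,0.03,0,0,0,-1],
    [-0.044,-0.058,0.04,0,0,0,-1],
    [-0.044,-0.058,0.04,0,0,0,-1],
    [-0.04,-0.05,0.043,0,0,0,-1],
  ],
)

```text
clock: 2.5
tool_pos: [0.4714, -0.2451, 0.1292]
eef_rot: [0.547, 3.093, -0.001]
contact_force: [0.5, 0.8, 0.3]
grip_width: 0.0919
grip_force: 0.0
```

```bash
python3 -c "
from h import *
to(.471,-.245,.026)"
```

```text
t 2.5 pos [ 0.4714 -0.2451  0.1292] F [0.5 0.8 0.3] w 0.0919 gf 0.0 tilt [ 1.e-04 -4.e-04 -1.e+00] y [ 0.343  0.939 -0.   ]
shares [ 8.000e-04 -1.000e-04  2.065e-01] j [-0.08  0.41  0.62  1.93 -0.3   0.89  1.91]
```

Emit:
jog_arm(
  plan=[
    [0,0,0.04,0,0,0,-1],
    [0,0,0.05,0,0,0,-1],
    [0,0,0.05,0,0,0,-1],
    [0,0,0.04,0,0,0,-1],
    [0,0,0.026,0,0,0,-1],
    [0,0,0,0,0,0,0.4],
    [0,0,0,0,0,0,1],
    [0,0,0,0,0,0,1],
    [0,0,0,0,0,0,1],
    [0,0,0,0,0,0,1],
    [0,0,0,0,0,0,1],
  ],
)

```text
clock: 3.6
tool_pos: [0.4718, -0.2436, 0.0281]
eef_rot: [0.546, 3.092, -0.0]
contact_force: [-0.8, -0.3, 6.3]
grip_width: 0.0628
grip_force: 29.8
```

```bash
python3 -c "
from h import *
to(.596,-.0025,.15)"
```

```text
t 3.6 pos [ 0.4718 -0.2436  0.0281] F [-0.8 -0.3  6.3] w 0.0628 gf 29.8 tilt [ 1.6e-03 -5.0e-04 -1.0e+00] y [0.343 0.939 0.   ]
shares [-0.0684  0.5382 -0.2437] j [ 0.    0.55  0.52  2.02 -0.43  0.67  2.02]
```

Run:
```python
from h import *
a=cap('scene'); b=cap('top')
A=cv2.resize(a['frame'][90:190,180:300],None,fx=4,fy=4); B=cv2.resize(b['frame'][170:270,270:370],None,fx=4,fy=4)
cv2.imwrite('pics/g1.png',np.hstack([A[:,:400],B]))
to(.596,-.0025,.15)
```

```text
t 3.7 pos [ 0.4718 -0.2436  0.0281] F [ 0.2 -0.8  6.4] w 0.063 gf 29.8 tilt [ 1.7e-03 -5.0e-04 -1.0e+00] y [0.343 0.939 0.   ]
shares [-0.0685  0.5381 -0.2437] j [ 0.    0.55  0.52  2.02 -0.43  0.67  2.02]
```

View pics/g1.png

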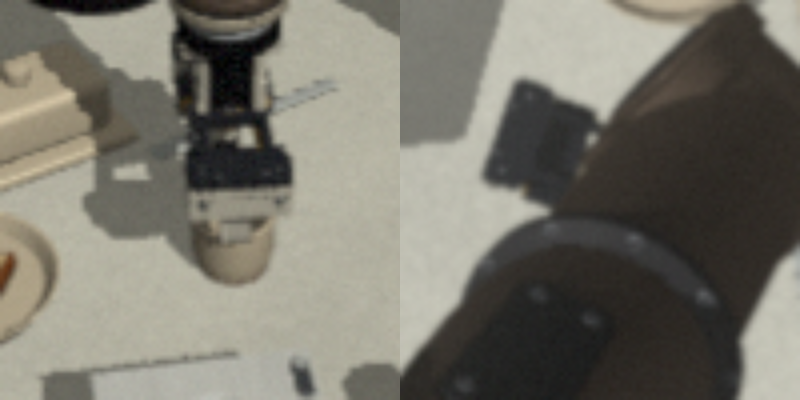

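The crop shows the near finger flat against the large cup's band, at about (235,230), and the cup upright. The opening reads 63 mm where 66 mm was expected, so I'll lift and recheck.

Emit:
jog_arm(
  plan=[
    [0,0,-0.02,0,0,0,1],
    [0,0,-0.03,0,0,0,1],
    [0,0,-0.05,0,0,0,1],
    [0,0,-0.06,0,0,0,1],
    [0,0,-0.06,0,0,0,1],
    [0,0,-0.04,0,0,0,1],
    [0,0,-0.02,0,0,0,1],
    [0,0,0,0,0,0,1],
  ],
)

```text
clock: 4.5
tool_pos: [0.4717, -0.2434, 0.1684]
eef_rot: [0.546, 3.092, 0.0]
contact_force: [0.5, -0.3, -2.2]
grip_width: 0.0629
grip_force: 29.8
```

Run:
```python
from h import *
a=cap('scene'); 
cv2.imwrite('pics/g2.png',cv2.resize(a['frame'][60:180,180:300],None,fx=5,fy=5,interpolation=cv2.INTER_CUBIC))
to(.596,-.0025,.15)
```

```text
t 4.55 pos [ 0.4712 -0.243   0.1673] F [-0.   0.5 -1.8] w 0.0631 gf 29.8 tilt [ 5.e-04  2.e-04 -1.e+00] y [0.342 0.94  0.   ]
shares [-0.0699  0.5373  0.0348] j [-0.11  0.36  0.65  1.89 -0.26  0.97  1.87]
```

View pics/g2.png

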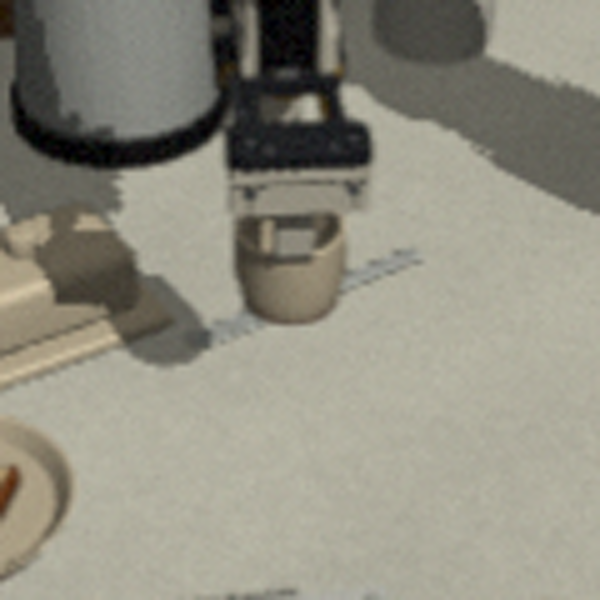

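The large cup hangs from the gripper at (290,265) in the crop, with its rim level. Carrying it to the well.

Emit:
jog_arm(
  plan=[
    [-0.005,0.03,0,0,0,0,1],
    [-0.007,0.06,0,0,0,0,1],
    [-0.008,0.07,0,0,0,0,1],
    [-0.01,0.07,0,0,0,0,1],
    [-0.01,0.07,0,0,0,0,1],
    [-0.01,0.07,0,0,0,0,1],
    [-0.01,0.07,0,0,0,0,1],
    [-0.006,0.06,0,0,0,0,1],
    [-0.004,0.037,0,0,0,0,1],
    [0,0,0,0,0,0,1],
    [0,0,0,0,0,0,1],
  ],
)

```text
clock: 5.65
tool_pos: [0.5954, -0.0033, 0.1664]
eef_rot: [-0.546, -3.092, 0.002]
contact_force: [0.6, -0.9, -2.0]
grip_width: 0.0626
grip_force: 29.8
```

Run:
```python
from h import *
a=cap('scene'); P=cloud(a); f=a['frame'].astype(int)
to(.596,-.0025,.15)
# cup pixels: cream, near well, above the block
hsv=cv2.cvtColor(a['frame'],cv2.COLOR_BGR2HSV)
m=(abs(P[...,0]-.596)<.06)&(abs(P[...,1]+.0025)<.06)&(P[...,2]>.1)&(P[...,2]<.21)
v,u=np.nonzero(m)
print(u.min(),u.max(),v.min(),v.max())
for z in np.arange(.11,.205,.008):
    Q=P[m&(abs(P[...,2]-z)<.004)]
    if len(Q)>5: print(z.round(3),len(Q),Q[:,:2].min(0).round(4),Q[:,:2].max(0).round(4))
cv2.imwrite('pics/g3.png',cv2.resize(a['frame'][130:250,170:300],None,fx=5,fy=5,interpolation=cv2.INTER_CUBIC))
```

```text
t 5.7 pos [ 0.5953 -0.0043  0.1667] F [-1.2 -0.3 -1.9] w 0.0628 gf 29.8 tilt [-1.2e-03 -9.0e-04 -1.0e+00] y [ 0.344  0.939 -0.001]
shares [-0.0001  0.0038  0.0335] j [-0.49  0.46  0.59  1.73 -0.29  1.04  1.42]
221 247 173 191
0.142 40 [ 0.5736 -0.0311] [0.624  0.0273]
0.15 47 [ 0.568  -0.0294] [0.6251 0.029 ]
0.158 52 [ 0.5685 -0.004 ] [0.6274 0.0318]
0.166 59 [ 0.5691 -0.0098] [0.628  0.0316]
0.174 69 [ 0.5685 -0.0082] [0.6278 0.0328]
0.182 49 [0.57  0.001] [0.6279 0.0318]
0.19 18 [0.5746 0.008 ] [0.6255 0.0317]
0.198 8 [0.6055 0.038 ] [0.6235 0.0433]
```

View pics/g3.png

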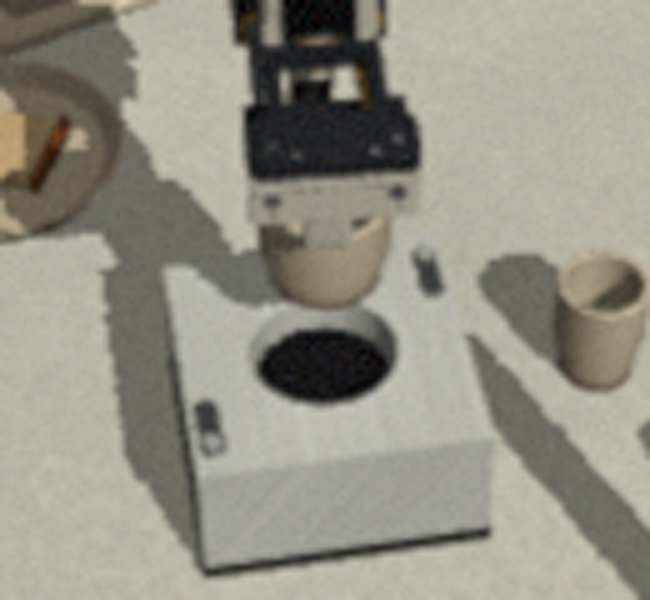

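The cup hangs upright above the well: cup at (325,260), well at (323,355) in the crop, clips clear of the fingers. Lowering.

Emit:
jog_arm(
  plan=[
    [0,0.003,0.02,0,0,0,1],
    [0,0,0.03,0,0,0,1],
    [0,0,0.03,0,0,0,1],
    [0,0,0.03,0,0,0,1],
    [0,0,0.02,0,0,0,1],
    [0,0,0.01,0,0,0,1],
    [0,0,0.008,0,0,0,1],
    [0,0,0.004,0,0,0,1],
    [0,0,0,0,0,0,1],
  ],
)

```text
clock: 6.6
tool_pos: [0.5967, -0.0016, 0.0914]
eef_rot: [0.547, 3.093, 0.0]
contact_force: [-0.2, -0.3, -2.2]
grip_width: 0.063
grip_force: 29.8
```

Emit:
jog_arm(
  plan=[
    [0,0,0.004,0,0,0,1],
    [0,0,0.003,0,0,0,1],
    [0,0,0,0,0,0,1],
  ],
)

```text
clock: 6.9
tool_pos: [0.5969, -0.0015, 0.0881]
eef_rot: [0.547, 3.093, 0.0]
contact_force: [-0.4, 0.7, 2.5]
grip_width: 0.0634
grip_force: 29.8
```

Emit:
jog_arm(
  plan=[
    [0,0,0,0,0,0,0],
    [0,0,0,0,0,0,-0.7],
    [0,0,0,0,0,0,-1],
    [0,0,0,0,0,0,-1],
    [0,0,0,0,0,0,-1],
    [0,0,-0.03,0,0,0,-1],
    [0,0,-0.05,0,0,0,-1],
    [0,0,-0.06,0,0,0,-1],
    [0,0,-0.06,0,0,0,-1],
  ],
)

```text
clock: 7.8
tool_pos: [0.5965, -0.0019, 0.1898]
eef_rot: [0.547, 3.093, -0.0]
contact_force: [0.4, -0.1, 0.4]
grip_width: 0.0919
grip_force: 0.0
```

Run:
```python
from h import *
a=cap('scene'); P=cloud(a)
m=(abs(P[...,0]-.596)<.055)&(abs(P[...,1]+.0025)<.055)&(P[...,2]>.086)&(P[...,2]<.125)
Q=P[m]; print(len(Q),np.percentile(Q[:,2],[50,95,100]).round(4))
Q=Q[Q[:,2]>.103];print('rim',Q.min(0).round(4),Q.max(0).round(4),cv2.minEnclosingCircle(Q[:,:2].astype(np.float32)))
to(.4305,.007,.13)
```

```text
369 [0.1003 0.11   0.1121]
rim [ 0.564  -0.0321  0.1031] [0.6292 0.0342 0.1121] ((0.59549880027771, 0.0012954757548868656), 0.03497308865189552)
t 7.85 pos [ 0.5991 -0.0023  0.1949] F [ 2.3 -0.5  3.4] w 0.0922 gf 0.0 tilt [ 7.1e-03  6.0e-04 -1.0e+00] y [0.344 0.939 0.003]
shares [ 0.324  -0.0988  0.1274] j [-0.51  0.44  0.6   1.7  -0.27  1.09  1.4 ]
```

Emit:
jog_arm(
  plan=[
    [0.03,-0.01,0,0,0,0,-0.6],
    [0.06,-0.02,0,0,0,0,-0.6],
    [0.07,-0.02,0.01,0,0,0,-0.6],
    [0.07,-0.02,0.03,0,0,0,-0.6],
    [0.06,-0.02,0.04,0,0,0,-0.6],
    [0.034,-0.009,0.04,0,0,0,-0.6],
    [0,0,0,0,0,0,-0.6],
  ],
)

```text
clock: 8.55
tool_pos: [0.4237, 0.0076, 0.1267]
eef_rot: [-0.546, -3.089, 0.0]
contact_force: [0.7, 0.4, 0.2]
grip_width: 0.0731
grip_force: 0.0
```

```bash
python3 -c "
from h import *
to(.4305,.007,.049)"
```

```text
t 8.55 pos [0.4237 0.0076 0.1267] F [0.7 0.4 0.2] w 0.0731 gf 0.0 tilt [-4.2e-03  7.0e-04 -1.0e+00] y [ 0.343  0.939 -0.001]
shares [-0.0138  0.0037  0.1553] j [-0.65  0.23  0.61  2.17 -0.18  0.8   1.3 ]
```

Emit:
jog_arm(
  plan=[
    [0,0,0.02,0,0,0,-0.6],
    [0,0,0.01,0,0,0,-0.6],
    [0,0,0,0,0,0,-0.6],
  ],
)

```text
clock: 8.85
tool_pos: [0.4284, 0.0072, 0.1126]
eef_rot: [0.547, 3.093, -0.001]
contact_force: [-0.1, -0.4, -0.9]
grip_width: 0.0736
grip_force: 0.0
```

```bash
python3 -c "
from h import *
to(.4305,.007,.049)"
```

```text
t 8.85 pos [0.4284 0.0072 0.1126] F [-0.1 -0.4 -0.9] w 0.0736 gf 0.0 tilt [ 3.e-04 -6.e-04 -1.e+00] y [ 0.343  0.939 -0.001]
shares [-0.004   0.0011  0.1271] j [-0.63  0.26  0.6   2.18 -0.21  0.76  1.32]
```

Emit:
jog_arm(
  plan=[
    [-0.004,0.001,0.03,0,0,0,-0.6],
    [0,0,0.04,0,0,0,-0.6],
    [0,0,0.035,0,0,0,-0.6],
    [0,0,0.02,0,0,0,-0.6],
    [0,0,0,0,0,0,-0.6],
    [0,0,0,0,0,0,0],
    [0,0,0,0,0,0,1],
    [0,0,0,0,0,0,1],
    [0,0,0,0,0,0,1],
    [0,0,0,0,0,0,1],
  ],
)

```text
clock: 9.85
tool_pos: [0.4297, 0.0074, 0.0505]
eef_rot: [0.546, 3.093, 0.001]
contact_force: [-0.0, -0.9, -0.1]
grip_width: 0.0378
grip_force: 0.0
```

Run:
```python
from h import *
a=cap('scene'); 
cv2.imwrite('pics/g4.png',cv2.resize(a['frame'][120:240,240:360],None,fx=5,fy=5,interpolation=cv2.INTER_CUBIC))
to(.4305,.007,.049)
```

```text
t 9.9 pos [0.4296 0.0073 0.0504] F [ 0.6 -0.   0.4] w 0.0341 gf 0.0 tilt [ 4.e-04  2.e-04 -1.e+00] y [0.343 0.939 0.   ]
shares [-0.0019 -0.      0.0029] j [-0.55  0.38  0.52  2.24 -0.33  0.6   1.44]
```

View pics/g4.png

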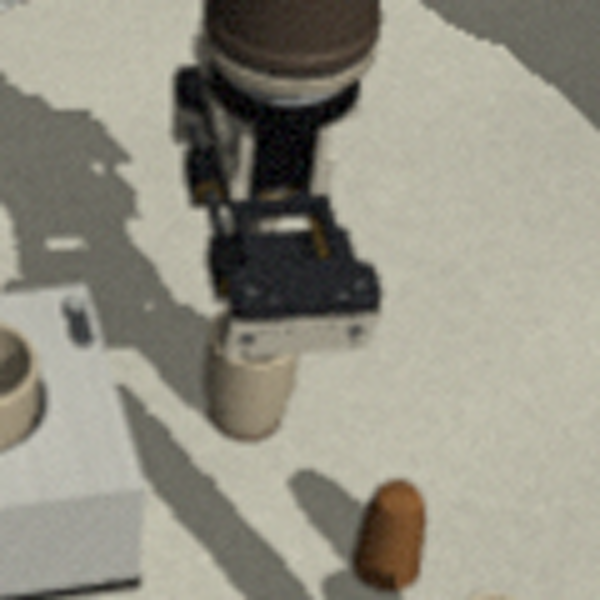

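The cup has not moved (rim at about (250,350) in the crop), but the gripper looks shifted to the right of it. I'll measure both.

Run:
```python
from h import *
to(.4305,.007,.049)
for n in('scene','top'):
    a=cap(n); P=cloud(a); cv2.imwrite('pics/g5%s.png'%n,a['frame'])
    m=(np.hypot(P[...,0]-.43,P[...,1]-.007)<.12)&(P[...,2]>.02)
    for z in np.arange(.03,.25,.012):
        Q=P[m&(abs(P[...,2]-z)<.006)]
        if len(Q)>4: 
            R=np.array([[-.94,.343],[.343,.94]]); L=(Q[:,:2]-[.4296,.0073])@R.T
            print(n,z.round(3),len(Q),'tool x',L[:,0].min().round(3),L[:,0].max().round(3),'y',L[:,1].min().round(3),L[:,1].max().round(3))
```

```text
t 9.9 pos [0.4296 0.0073 0.0504] F [ 0.6 -0.   0.4] w 0.0341 gf 0.0 tilt [ 4.e-04  2.e-04 -1.e+00] y [0.343 0.939 0.   ]
shares [-0.0019 -0.      0.0029] j [-0.55  0.38  0.52  2.24 -0.33  0.6   1.44]
scene 0.03 52 tool x -0.027 0.022 y -0.015 0.029
scene 0.042 59 tool x -0.027 0.04 y -0.018 0.112
scene 0.054 66 tool x -0.027 0.05 y -0.019 0.108
scene 0.066 44 tool x -0.027 0.014 y -0.019 0.028
scene 0.078 290 tool x -0.12 -0.083 y -0.031 0.084
scene 0.09 10 tool x -0.103 -0.093 y -0.016 0.017
scene 0.126 9 tool x -0.004 0.008 y -0.021 -0.016
scene 0.138 88 tool x -0.038 0.035 y -0.081 0.09
scene 0.15 175 tool x -0.039 0.035 y -0.082 0.091
scene 0.162 268 tool x -0.039 0.035 y -0.087 0.096
scene 0.174 574 tool x -0.038 0.036 y -0.094 0.098
scene 0.186 137 tool x -0.037 0.024 y -0.081 0.098
scene 0.198 78 tool x -0.024 0.025 y -0.007 0.02
scene 0.21 72 tool x -0.024 0.021 y -0.002 0.02
scene 0.222 33 tool x -0.038 0.032 y -0.047 0.019
scene 0.234 68 tool x -0.039 0.034 y -0.048 0.038
scene 0.246 166 tool x -0.039 0.034 y -0.008 0.039
top 0.03 8 tool x 0.039 0.061 y 0.101 0.11
top 0.042 6 tool x 0.042 0.058 y 0.102 0.108
top 0.054 14 tool x -0.088 0.059 y -0.013 0.111
top 0.066 7 tool x -0.086 0.051 y 0.029 0.106
top 0.078 314 tool x -0.12 -0.083 y -0.031 0.083
top 0.09 41 tool x -0.118 -0.084 y -0.027 0.079
top 0.15 11 tool x -0.031 0.03 y -0.066 -0.058
top 0.174 317 tool x -0.037 0.036 y -0.095 0.095
top 0.186 150 tool x -0.035 0.035 y -0.094 0.094
```

The gripper body is centred on the reported TCP in x and y, but its lower edge sits about 18 mm higher than the reported z implies. The fingertips are therefore above the rim. I'll confirm by touching the medium cup's rim, which is at a known 65 mm.

Emit:
jog_arm(
  plan=[
    [0,0,0,0,0,0,0.08],
    [0,0,0,0,0,0,0.08],
    [0,0,0,0,0,0,0.08],
  ],
)

```text
clock: 10.3
tool_pos: [0.4295, 0.0072, 0.0502]
eef_rot: [-0.547, -3.094, 0.0]
contact_force: [-0.1, -0.1, -0.5]
grip_width: 0.0413
grip_force: 0.0
```

Emit:
jog_arm(
  plan=[
    [0,0,0.004,0,0,0,0.08],
    [0,0,0,0,0,0,0.08],
  ],
)

```text
clock: 10.5
tool_pos: [0.4294, 0.0072, 0.048]
eef_rot: [-0.547, -3.093, 0.0]
contact_force: [-0.3, -0.6, -0.3]
grip_width: 0.0423
grip_force: 0.0
```

Emit:
jog_arm(
  plan=[
    [0,0,0.004,0,0,0,0.08],
    [0,0,0,0,0,0,0.08],
  ],
)

```text
clock: 10.7
tool_pos: [0.4293, 0.0072, 0.046]
eef_rot: [-0.547, -3.093, 0.0]
contact_force: [0.2, 0.0, -0.4]
grip_width: 0.0421
grip_force: 0.0
```

Emit:
jog_arm(
  plan=[
    [0,0,0.004,0,0,0,0.08],
    [0,0,0,0,0,0,0.08],
  ],
)

```text
clock: 10.9
tool_pos: [0.4298, 0.0072, 0.0451]
eef_rot: [0.547, 3.093, 0.002]
contact_force: [-5.2, -0.6, 23.2]
grip_width: 0.0421
grip_force: 11.8
```

Emit:
jog_arm(
  plan=[
    [0,0,0.003,0,0,0,0.08],
    [0,0,0,0,0,0,0.08],
  ],
)

```text
clock: 11.1
tool_pos: [0.4302, 0.0072, 0.0449]
eef_rot: [0.548, 3.092, 0.004]
contact_force: [-13.0, -0.7, 54.4]
grip_width: 0.0419
grip_force: 26.6
```

Contact came at a reported z of 0.0453, so the fingertips sit about 19.5 mm above the reported TCP. Back off, open and regrasp lower.

Emit:
jog_arm(
  plan=[
    [0,0,-0.012,0,0,0,0.08],
    [0,0,-0.02,0,0,0,0.08],
    [0,0,0,0,0,0,-0.6],
    [0,0,0,0,0,0,-0.6],
    [0,0,0,0,0,0,-0.6],
    [0,0,0,0,0,0,-0.6],
  ],
)

```text
clock: 11.7
tool_pos: [0.4292, 0.0073, 0.0584]
eef_rot: [-0.546, -3.093, 0.001]
contact_force: [0.4, 0.5, 1.1]
grip_width: 0.0696
grip_force: 0.0
```

```bash
python3 -c "
from h import *
to(.4305,.007,.0295)"
```

```text
t 11.7 pos [0.4292 0.0073 0.0584] F [0.4 0.5 1.1] w 0.0696 gf 0.0 tilt [-6.e-04 -2.e-04 -1.e+00] y [ 0.343  0.939 -0.   ]
shares [-0.0026  0.0004  0.0578] j [-0.56  0.36  0.54  2.23 -0.32  0.62  1.42]
```

Emit:
jog_arm(
  plan=[
    [-0.002,0,0.015,0,0,0,-0.6],
    [0,0,0.02,0,0,0,-0.6],
    [0,0,0.015,0,0,0,-0.6],
    [0,0,0.008,0,0,0,-0.6],
    [0,0,0,0,0,0,-0.3],
    [0,0,0,0,0,0,0.2],
    [0,0,0,0,0,0,1],
    [0,0,0,0,0,0,1],
    [0,0,0,0,0,0,1],
    [0,0,0,0,0,0,1],
  ],
)

```text
clock: 12.7
tool_pos: [0.4306, 0.0069, 0.0299]
eef_rot: [0.547, 3.093, 0.0]
contact_force: [-0.1, 0.6, 1.0]
grip_width: 0.0509
grip_force: 30.0
```

Emit:
jog_arm(
  plan=[
    [0,0,-0.02,0,0,0,1],
    [0,0,-0.04,0,0,0,1],
    [0,0,-0.06,0,0,0,1],
    [0,0,-0.06,0,0,0,1],
    [0,0,-0.06,0,0,0,1],
    [0,0,-0.04,0,0,0,1],
    [0,0,-0.01,0,0,0,1],
    [0,0,0,0,0,0,1],
  ],
)

```text
clock: 13.5
tool_pos: [0.4306, 0.0071, 0.1752]
eef_rot: [0.546, 3.093, 0.002]
contact_force: [0.3, 0.7, -0.9]
grip_width: 0.051
grip_force: 30.0
```

```bash
python3 -c "
from h import *
to(.596,0,.17)"
```

```text
t 13.5 pos [0.4306 0.0071 0.1752] F [ 0.3  0.7 -0.9] w 0.051 gf 30.0 tilt [ 0.0013  0.001  -1.    ] y [0.342 0.94  0.001]
shares [-0.3157  0.0999  0.0109] j [-0.7   0.15  0.65  2.1  -0.12  0.92  1.23]
```

Emit:
jog_arm(
  plan=[
    [-0.02,0.005,0,0,0,0,1],
    [-0.04,0.013,0,0,0,0,1],
    [-0.055,0.018,0,0,0,0,1],
    [-0.055,0.018,0,0,0,0,1],
    [-0.055,0.018,0,0,0,0,1],
    [-0.05,0.015,0,0,0,0,1],
    [-0.03,0.01,0,0,0,0,1],
    [-0.01,0.003,0,0,0,0,1],
    [0,0,0,0,0,0,1],
    [0,0,0,0,0,0,1],
    [0,0,0,0,0,0,1],
  ],
)

```text
clock: 14.6
tool_pos: [0.5946, -0.0001, 0.1745]
eef_rot: [-0.547, -3.093, -0.0]
contact_force: [0.1, -0.2, -1.3]
grip_width: 0.0507
grip_force: 30.0
```

```bash
cat > chk.py <<'E'
from h import *
import sys
x,y,z,lo,hi,r=map(float,sys.argv[1:7])   # target, z band of held cup's straight wall, its radius
to(x,y,z)
a=cap('scene'); P=cloud(a); C=a['world_from_camera'][:3,3]
for l,h in((lo,hi),(.098,.113)):
    Q=P[(np.hypot(P[...,0]-.596,P[...,1])<.06)&(P[...,2]>l)&(P[...,2]<h)]
    print(l,h,len(Q),Q.min(0).round(4),Q.max(0).round(4))
    # silhouette edges: visible outer wall -> fit circle of free radius
    A=np.c_[2*Q[:,:2],np.ones(len(Q))]; s=np.linalg.lstsq(A,(Q[:,:2]**2).sum(1),rcond=None)[0]
    print(' circle',s[:2].round(4),np.sqrt(s[2]+s[0]**2+s[1]**2).round(4))
E
python3 chk.py .596 0 .17 .178 .2 .026
```

```text
t 14.6 pos [ 5.946e-01 -1.000e-04  1.745e-01] F [ 0.1 -0.2 -1.3] w 0.0507 gf 30.0 tilt [-7.e-04  4.e-04 -1.e+00] y [0.343 0.939 0.   ]
shares [-0.0025  0.0011  0.0091] j [-0.52  0.46  0.62  1.73 -0.3   1.05  1.42]
0.178 0.2 90 [ 0.572  -0.0057  0.1781] [0.6201 0.0277 0.199 ]
 circle [0.5955 0.0018] 0.0243
0.098 0.113 172 [ 0.5636 -0.0325  0.0982] [0.6291 0.0343 0.1123]
 circle [0.597  0.0012] 0.0308
```

Emit:
jog_arm(
  plan=[
    [-0.002,0,0.02,0,0,0,1],
    [0,0,0.03,0,0,0,1],
    [0,0,0.03,0,0,0,1],
    [0,0,0.03,0,0,0,1],
    [0,0,0.02,0,0,0,1],
    [0,0,0.012,0,0,0,1],
    [0,0,0.006,0,0,0,1],
    [0,0,0,0,0,0,1],
  ],
)

```text
clock: 15.45
tool_pos: [0.5965, -0.0005, 0.1006]
eef_rot: [-0.547, -3.094, 0.0]
contact_force: [0.1, -0.1, -0.6]
grip_width: 0.0508
grip_force: 30.0
```

Emit:
jog_arm(
  plan=[
    [0,0,0.004,0,0,0,1],
    [0,0,0.004,0,0,0,1],
    [0,0,0,0,0,0,1],
  ],
)

```text
clock: 15.75
tool_pos: [0.5964, -0.0004, 0.0967]
eef_rot: [0.547, 3.094, 0.0]
contact_force: [-0.2, 0.5, -1.1]
grip_width: 0.0508
grip_force: 30.0
```

Emit:
jog_arm(
  plan=[
    [0,0,0.003,0,0,0,1],
    [0,0,0,0,0,0,1],
  ],
)

```text
clock: 15.95
tool_pos: [0.5964, -0.0004, 0.0952]
eef_rot: [-0.547, -3.094, -0.0]
contact_force: [-0.2, 1.1, -0.9]
grip_width: 0.0507
grip_force: 30.0
```

Emit:
jog_arm(
  plan=[
    [0,0,0.002,0,0,0,1],
    [0,0,0,0,0,0,1],
  ],
)

```text
clock: 16.15
tool_pos: [0.5966, -0.0005, 0.0944]
eef_rot: [0.547, 3.093, 0.0]
contact_force: [-0.2, 0.2, 2.0]
grip_width: 0.0507
grip_force: 30.0
```

Emit:
jog_arm(
  plan=[
    [0,0,0,0,0,0,-0.3],
    [0,0,0,0,0,0,-0.5],
    [0,0,0,0,0,0,-0.5],
    [0,0,0,0,0,0,-0.5],
    [0,0,-0.03,0,0,0,-0.5],
    [0,0,-0.05,0,0,0,-0.5],
    [0,0,-0.06,0,0,0,-0.5],
    [0,0,-0.06,0,0,0,-0.5],
    [0,0,-0.02,0,0,0,-0.5],
    [0,0,0,0,0,0,-0.4],
  ],
)

```text
clock: 17.15
tool_pos: [0.5975, -0.0006, 0.2064]
eef_rot: [0.546, 3.09, 0.002]
contact_force: [-0.4, -0.2, -0.3]
grip_width: 0.0659
grip_force: 0.0
```

```bash
python3 chk.py .4345 .2385 .13 .118 .133 .026
```

```text
t 17.15 pos [ 0.5975 -0.0006  0.2064] F [-0.4 -0.2 -0.3] w 0.0659 gf 0.0 tilt [ 3.6e-03  6.0e-04 -1.0e+00] y [0.343 0.939 0.002]
shares [0.4707 0.3372 0.152 ] j [-0.53  0.43  0.64  1.68 -0.28  1.12  1.41]
0.118 0.133 184 [ 0.5721 -0.025   0.118 ] [0.623  0.0278 0.132 ]
 circle [0.5974 0.0012] 0.0239
0.098 0.113 239 [ 0.5652 -0.0253  0.098 ] [0.6294 0.0328 0.1129]
 circle [0.5984 0.0038] 0.027
```

Emit:
jog_arm(
  plan=[
    [0.03,0.02,0,0,0,0,-0.3],
    [0.06,0.043,0,0,0,0,-0.3],
    [0.065,0.046,0,0,0,0,-0.3],
    [0.065,0.046,0,0,0,0,-0.3],
    [0.065,0.046,0,0,0,0,-0.3],
    [0.065,0.046,0,0,0,0,-0.3],
    [0.06,0.043,0.02,0,0,0,-0.3],
    [0.04,0.03,0.03,0,0,0,-0.3],
    [0.02,0.017,0.03,0,0,0,-0.3],
    [0,0,0,0,0,0,-0.3],
    [0,0,0,0,0,0,-0.3],
  ],
)

```text
clock: 18.3
tool_pos: [0.4332, 0.2375, 0.1637]
eef_rot: [-0.547, -3.093, 0.003]
contact_force: [0.5, 0.1, 0.1]
grip_width: 0.0595
grip_force: 0.0
```

```bash
python3 -c "
from h import *
to(.4345,.2385,.0445)"
```

```text
t 18.3 pos [0.4332 0.2375 0.1637] F [0.5 0.1 0.1] w 0.0595 gf 0.0 tilt [-0.0012 -0.0017 -1.    ] y [ 0.343  0.939 -0.002]
shares [-0.0019  0.0033  0.2384] j [-1.06  0.29  0.57  1.98 -0.19  0.93  0.82]
```

Emit:
jog_arm(
  plan=[
    [-0.002,0.003,0.03,0,0,0,-0.3],
    [0,0,0.05,0,0,0,-0.3],
    [0,0,0.06,0,0,0,-0.3],
    [0,0,0.05,0,0,0,-0.3],
    [0,0,0.035,0,0,0,-0.3],
    [0,0,0.012,0,0,0,-0.3],
    [0,0,0,0,0,0,0],
    [0,0,0,0,0,0,1],
    [0,0,0,0,0,0,1],
    [0,0,0,0,0,0,1],
    [0,0,0,0,0,0,1],
  ],
)

```text
clock: 19.4
tool_pos: [0.4356, 0.2397, 0.0466]
eef_rot: [0.547, 3.092, 0.002]
contact_force: [0.3, -1.0, 7.7]
grip_width: 0.0371
grip_force: 30.0
```

Emit:
jog_arm(
  plan=[
    [0,0,-0.02,0,0,0,1],
    [0,0,-0.05,0,0,0,1],
    [0,0,-0.07,0,0,0,1],
    [0,0,-0.07,0,0,0,1],
    [0,0,-0.07,0,0,0,1],
    [0,0,-0.04,0,0,0,1],
    [0,0,-0.01,0,0,0,1],
    [0,0,0,0,0,0,1],
  ],
)

```text
clock: 20.2
tool_pos: [0.4349, 0.2397, 0.2113]
eef_rot: [0.546, 3.093, 0.002]
contact_force: [-0.1, 0.1, -0.4]
grip_width: 0.0375
grip_force: 30.0
```

```bash
python3 -c "
from h import *
to(.597,0.0003,.20)"
```

```text
t 20.2 pos [0.4349 0.2397 0.2113] F [-0.1  0.1 -0.4] w 0.0375 gf 30.0 tilt [ 8.0e-04  1.2e-03 -1.0e+00] y [0.342 0.94  0.001]
shares [-0.4685 -0.3389  0.0224] j [-1.1   0.23  0.6   1.91 -0.15  1.04  0.79]
```

Emit:
jog_arm(
  plan=[
    [-0.03,-0.02,0,0,0,0,1],
    [-0.05,-0.035,0,0,0,0,1],
    [-0.065,-0.048,0,0,0,0,1],
    [-0.065,-0.048,0,0,0,0,1],
    [-0.065,-0.048,0,0,0,0,1],
    [-0.065,-0.048,0,0,0,0,1],
    [-0.055,-0.04,0,0,0,0,1],
    [-0.04,-0.03,0,0,0,0,1],
    [-0.023,-0.016,0,0,0,0,1],
    [-0.01,-0.006,0,0,0,0,1],
    [0,0,0,0,0,0,1],
    [0,0,0,0,0,0,1],
  ],
)

```text
clock: 21.4
tool_pos: [0.596, 0.0015, 0.2103]
eef_rot: [-0.544, -3.093, -0.001]
contact_force: [0.1, 0.8, -1.0]
grip_width: 0.0373
grip_force: 30.0
```

```bash
python3 chk.py .597 0.0003 .2 .207 .226 .019
```

```text
t 21.4 pos [0.596  0.0015 0.2103] F [ 0.1  0.8 -1. ] w 0.0373 gf 30.0 tilt [-1.1e-03  7.0e-04 -1.0e+00] y [0.341 0.94  0.   ]
shares [-0.0027 -0.0017  0.0205] j [-0.55  0.43  0.66  1.68 -0.29  1.13  1.41]
0.207 0.226 92 [ 0.5842 -0.0063  0.2071] [0.615  0.0224 0.2257]
 circle [0.5968 0.0026] 0.0178
0.098 0.113 241 [ 0.5651 -0.0267  0.0983] [0.6299 0.0339 0.1129]
 circle [0.5984 0.0037] 0.027
```

Emit:
jog_arm(
  plan=[
    [-0.002,-0.002,0.02,0,0,0,1],
    [0,0,0.03,0,0,0,1],
    [0,0,0.035,0,0,0,1],
    [0,0,0.035,0,0,0,1],
    [0,0,0.03,0,0,0,1],
    [0,0,0.018,0,0,0,1],
    [0,0,0.01,0,0,0,1],
    [0,0,0,0,0,0,1],
  ],
)

```text
clock: 22.25
tool_pos: [0.5969, -0.001, 0.1213]
eef_rot: [-0.546, -3.093, 0.0]
contact_force: [-0.8, -0.0, -0.6]
grip_width: 0.037
grip_force: 30.0
```

Emit:
jog_arm(
  plan=[
    [0,0,0.003,0,0,0,1],
    [0,0,0.002,0,0,0,1],
    [0,0,0,0,0,0,1],
  ],
)

```text
clock: 22.55
tool_pos: [0.5974, -0.0013, 0.1196]
eef_rot: [0.547, 3.093, 0.0]
contact_force: [0.3, -0.3, -0.8]
grip_width: 0.037
grip_force: 30.0
```

Emit:
jog_arm(
  plan=[
    [0,0,0.002,0,0,0,1],
    [0,0,0,0,0,0,1],
  ],
)

```text
clock: 22.75
tool_pos: [0.5973, -0.0012, 0.1183]
eef_rot: [0.547, 3.094, 0.0]
contact_force: [0.1, 0.4, -1.2]
grip_width: 0.0374
grip_force: 30.0
```

Emit:
jog_arm(
  plan=[
    [0,0,0.003,0,0,0,1],
    [0,0,0,0,0,0,1],
  ],
)

```text
clock: 22.95
tool_pos: [0.5974, -0.0013, 0.1168]
eef_rot: [0.547, 3.093, 0.0]
contact_force: [0.5, 0.5, 1.9]
grip_width: 0.0373
grip_force: 30.0
```

Emit:
jog_arm(
  plan=[
    [0,0,0.002,0,0,0,1],
    [0,0,0,0,0,0,1],
  ],
)

```text
clock: 23.15
tool_pos: [0.5974, -0.0013, 0.1158]
eef_rot: [0.547, 3.093, 0.0]
contact_force: [-0.4, -0.2, 1.6]
grip_width: 0.0374
grip_force: 30.0
```

Emit:
jog_arm(
  plan=[
    [0,0,0,0,0,0,0],
    [0,0,0,0,0,0,-0.2],
    [0,0,0,0,0,0,-0.2],
    [0,0,0,0,0,0,-0.2],
    [0,0,-0.03,0,0,0,-0.2],
    [0,0,-0.05,0,0,0,-0.2],
    [0,0,-0.03,0,0,0,-0.2],
    [0,0,-0.01,0,0,0,0.6],
    [0,0,0,0,0,0,0.65],
    [0,0,0,0,0,0,0.65],
    [0,0,0,0,0,0,0.65],
    [0,0,0,0,0,0,0.65],
  ],
)

```text
clock: 24.35
tool_pos: [0.5968, -0.0013, 0.175]
eef_rot: [-0.547, -3.092, 0.001]
contact_force: [0.1, -1.1, -0.6]
grip_width: 0.02
grip_force: 0.0
```

```bash
python3 chk.py .597 0 .131 .138 .152 .019
python3 - <<'E'
from h import *
a=cap('scene'); cv2.imwrite('pics/g6.png',cv2.resize(a['frame'][120:250,170:300],None,fx=4.6,fy=4.6,interpolation=cv2.INTER_CUBIC))
E
```

```text
t 24.35 pos [ 0.5968 -0.0013  0.175 ] F [ 0.1 -1.1 -0.6] w 0.02 gf 0.0 tilt [-1.2e-03 -2.0e-04 -1.0e+00] y [ 0.343  0.939 -0.001]
shares [0.0004 0.0026 0.0881] j [-0.53  0.47  0.65  1.72 -0.32  1.06  1.44]
0.138 0.152 132 [ 0.5793 -0.0205  0.138 ] [0.6161 0.0191 0.1518]
 circle [ 0.5981 -0.0006] 0.0169
0.098 0.113 186 [ 0.5652 -0.0234  0.098 ] [0.6296 0.0337 0.1127]
 circle [0.5976 0.002 ] 0.0284
```

View pics/g6.png

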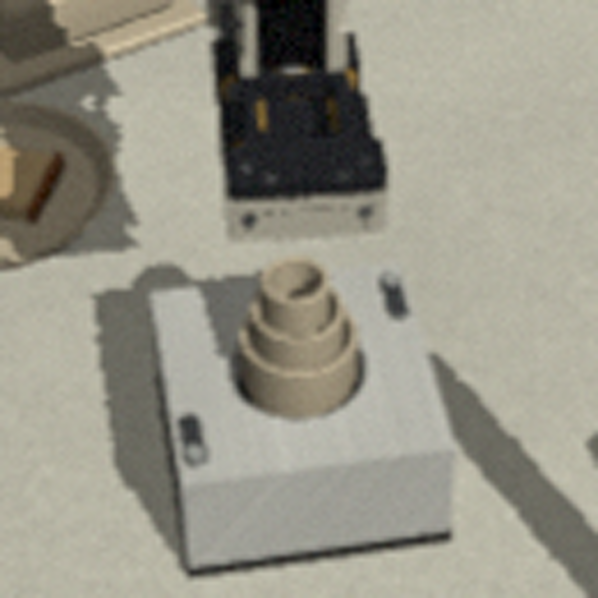

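The nest stands upright with even steps, rims at (293,275), (300,305) and (300,345) in the crop, and the clips untouched. Pressing down with the fingertips on the smallest rim.

Emit:
jog_arm(
  plan=[
    [0,0.002,0.02,0,0,0,0.65],
    [0,0,0.025,0,0,0,0.65],
    [0,0,0.02,0,0,0,0.65],
    [0,0,0.01,0,0,0,0.65],
    [0,0,0.004,0,0,0,0.65],
    [0,0,0,0,0,0,0.65],
  ],
)

```text
clock: 25.05
tool_pos: [0.5974, -0.0004, 0.1359]
eef_rot: [-0.547, -3.093, 0.0]
contact_force: [0.1, 0.1, 0.7]
grip_width: 0.0161
grip_force: 0.0
```

Emit:
jog_arm(
  plan=[
    [0,0,0.004,0,0,0,0.65],
    [0,0,0.002,0,0,0,0.65],
    [0,0,0,0,0,0,0.65],
  ],
)

```text
clock: 25.35
tool_pos: [0.5976, -0.0003, 0.1333]
eef_rot: [0.547, 3.093, 0.0]
contact_force: [0.5, 0.1, 0.2]
grip_width: 0.0155
grip_force: 0.0
```

Emit:
jog_arm(
  plan=[
    [0,0,0.003,0,0,0,0.65],
    [0,0,0,0,0,0,0.65],
  ],
)

```text
clock: 25.55
tool_pos: [0.5975, -0.0003, 0.1317]
eef_rot: [-0.547, -3.094, -0.0]
contact_force: [-0.3, -0.3, -0.4]
grip_width: 0.0161
grip_force: 0.0
```

Emit:
jog_arm(
  plan=[
    [0,0,0.003,0,0,0,0.65],
    [0,0,0,0,0,0,0.65],
  ],
)

```text
clock: 25.75
tool_pos: [0.5977, -0.0003, 0.1302]
eef_rot: [0.547, 3.093, 0.0]
contact_force: [1.1, 0.1, 1.3]
grip_width: 0.0163
grip_force: 0.7
```

Emit:
jog_arm(
  plan=[
    [0,0,0.006,0,0,0,0.65],
    [0,0,0.008,0,0,0,0.65],
    [0,0,0.01,0,0,0,0.65],
    [0,0,0.01,0,0,0,0.65],
    [0,0,0.008,0,0,0,0.65],
    [0,0,0.006,0,0,0,0.65],
    [0,0,0.003,0,0,0,0.65],
    [0,0,0,0,0,0,0.65],
    [0,0,0,0,0,0,0.65],
  ],
)

```text
clock: 26.65
tool_pos: [0.5982, -0.0003, 0.1049]
eef_rot: [0.547, 3.093, 0.001]
contact_force: [0.2, 0.5, 8.2]
grip_width: 0.0159
grip_force: 3.8
```

```bash
cat > lev.py <<'E'
from h import *
to(.5975,0,.1003)
a=cap('scene'); P=cloud(a)
r=np.hypot(P[...,0]-.597,P[...,1])
for lo,hi in((.028,.034),(.0275,.0335),(.05,.07)):
    Q=P[(r>lo)&(r<hi)&(P[...,2]>.05)&(P[...,2]<.12)]; print(lo,hi,len(Q),np.percentile(Q[:,2],[10,25,50,75,90]).round(4))
for r0 in(.0245,.0175):
    Q=P[(abs(r-r0)<.003)&(P[...,2]<.16)&(P[...,2]>.05)]; print(r0,len(Q),np.percentile(Q[:,2],[50,75,90,98]).round(4) if len(Q) else '')
cv2.imwrite('pics/g7.png',cv2.resize(a['frame'][120:250,170:300],None,fx=4.6,fy=4.6,interpolation=cv2.INTER_CUBIC))
E
python3 lev.py
```

```text
t 26.65 pos [ 5.982e-01 -3.000e-04  1.049e-01] F [0.2 0.5 8.2] w 0.0159 gf 3.8 tilt [ 1.1e-03  2.0e-04 -1.0e+00] y [0.343 0.939 0.001]
shares [0.0015 0.0001 0.0092] j [-0.5   0.54  0.6   1.8  -0.38  0.92  1.49]
0.028 0.034 134 [0.0729 0.0771 0.0817 0.084  0.0854]
0.0275 0.0335 136 [0.0731 0.0772 0.0819 0.0839 0.0854]
0.05 0.07 623 [0.0774 0.0786 0.0795 0.0805 0.0813]
0.0245 157 [0.0947 0.1009 0.1044 0.1057]
0.0175 58 [0.1078 0.1117 0.1154 0.1179]
```

Emit:
jog_arm(
  plan=[
    [0,0,0.004,0,0,0,0.65],
    [0,0,0.003,0,0,0,0.65],
    [0,0,0.002,0,0,0,0.65],
    [0,0,0,0,0,0,0.65],
    [0,0,0,0,0,0,0.65],
    [0,0,0,0,0,0,0.65],
  ],
)

```text
clock: 27.3
tool_pos: [0.5983, -0.0003, 0.1007]
eef_rot: [0.546, 3.092, 0.001]
contact_force: [-0.8, 0.5, 8.7]
grip_width: 0.0162
grip_force: 4.4
```

```bash
python3 lev.py
```

```text
t 27.3 pos [ 5.983e-01 -3.000e-04  1.007e-01] F [-0.8  0.5  8.7] w 0.0162 gf 4.4 tilt [ 1.6e-03  3.0e-04 -1.0e+00] y [0.343 0.939 0.001]
shares [ 0.0018 -0.0001  0.0007] j [-0.5   0.55  0.6   1.8  -0.38  0.91  1.49]
0.028 0.034 107 [0.0721 0.0753 0.0784 0.0801 0.081 ]
0.0275 0.0335 111 [0.0724 0.0755 0.0785 0.0802 0.0812]
0.05 0.07 623 [0.0775 0.0784 0.0794 0.0803 0.0813]
0.0245 157 [0.0903 0.0978 0.1    0.1014]
0.0175 57 [0.102  0.1062 0.1091 0.1114]
```

View pics/g7.png

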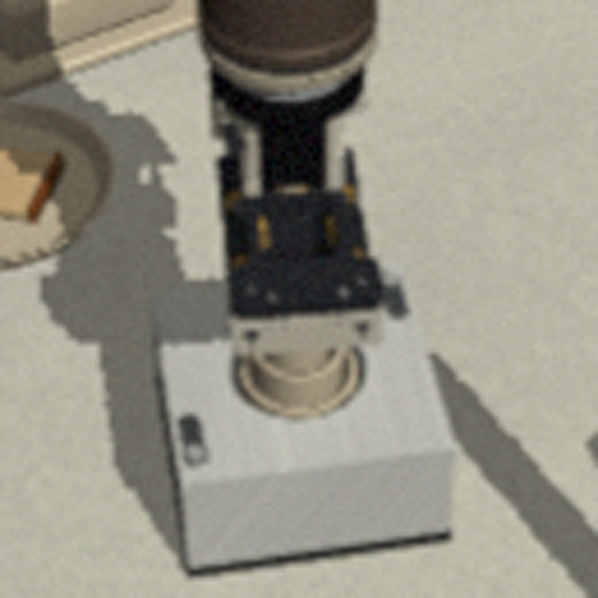

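The large cup's rim, around (300,385) in the crop, is level with the metal top. The medium rim reads 0.100 m, as expected, and the force is about 9 N. Handing in.

```bash
python3 -c "
from h import *
to(.5975,0,.1003); print(arm.sign_off())"
```

```text
t 27.35 pos [ 5.983e-01 -2.000e-04  1.006e-01] F [0.3 0.6 7.3] w 0.0159 gf 4.4 tilt [ 1.5e-03  4.0e-04 -1.0e+00] y [0.343 0.939 0.001]
shares [ 0.0017 -0.0001  0.0007] j [-0.5   0.55  0.6   1.8  -0.38  0.91  1.49]
the job is handed in; nothing more can be done
None
```

The three cups are nested in the carrier in the order asked and held down with the largest rim level with the metal top, within about 0.5 mm by my measurements; handed in at 27 s. One unplanned contact: while checking the fingertip height I pressed the medium cup's rim with about 54 N, fingertips only, before it was loaded, and it stayed in place.

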